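# Interlock the brush troughs for packing

### The arm

A 6-joint arm with a two-finger parallel gripper is mounted at the origin on the work surface. World frame = base frame: x ahead of the robot, y to its left, z up, the work surface at z = 0. Lengths are in m, angles in rad, forces in N, time in s.
With the tool pointing down it reaches from about 0.25 to 0.775 m from the base axis. Payload 4 kg.
Tool frame: the origin (TCP) lies at the centre of the arm's flange, where the gripper is bolted on; the fingertips stand 199 mm ahead of it and the grasp point (between the pads) lies 180 mm ahead of it (robot.tcp_to_tips is the z of the fingertips in the tool frame, in m); z points along the fingers, y is the line along which they close (so a half turn about z gives the same grasp; the last joint's range is limited). The gripper opens to 94 mm and grips with 3 to 60 N. Pads are 16 mm wide; open, the fingers measure 119 mm over their backs; the gripper's body (75 mm by 177 mm) begins 78 mm behind the grasp point.
Start: joints at [1.108, 0.087, 1.371, -0, 1.684, -0.103], TCP at [0.194, 0.515, 0.405] pointing down, gripper open.
Joint ranges: [-3.1, 3.1], [-0.76, 2.03], [0.27, 2.55], [-1.08, 4.22], [0.17, 2.65], [-2.57, 2.57]. Speed limits (rad/s): [2.79, 2.79, 3.14, 3.14, 3.14, 3.14].

### API

Orientations are given as [roll, pitch, yaw] about the fixed x, y, z axes, in that order (R = Rz(yaw) Ry(pitch) Rx(roll)).
In Python, from bench import robot gives the robot as it stands.
- The arm moves only by the tool play_rows, never from a script. Its arguments are lists of equal length, an entry for each row: "translation": the shift along the tool's x, y, z scaled (see below), a list of three; "twist": the turn, a rotation vector about the tool's x, y, z scaled (see below), a list of three; "gripper": the opening, from -1 (shut) to 1 (fully open). A call has 1 to 8 rows; each row shifts and turns the commanded pose from where the row before left it, along the tool's axes as they then stand; what a row does not reach is not made up. The controller multiplies each number of a shift by 0.04 m and each number of a turn by 0.1 rad. A row lasts 1/10 s, in which the tool goes at most 50 mm and 8.59 degrees, less where a joint would pass 70% of its speed; a pose out of reach is approached as far as the arm can. A call with a number of a shift or a turn outside -1 to 1 is refused whole. A call with a gripper value outside its range is refused whole. The fingers move at their own pace and stop on an object; the grip force is fixed at half the most. Time passes only in rows, so rows that do not move let the fingers close. It gives the time, the measured TCP pose, the force, the opening and the grip force at its end, in the units of the state.
- robot.get_obs(): the state, without advancing time (a new reading comes with each control period).
- robot.snapshot(name): name is "scene" or "side" or "wrist"; returns the picture (384x512x3 uint8, red, green, blue); there is no depth.
- robot.camera_model(name): a dict with "camera_matrix" (3x3 intrinsics, pixels), "k1" (the pictures are not rectified: a ray, as slopes to the right and down, at radius r is drawn at 1 + k1 r^2 times it, then the intrinsics apply), "rvec" (rotation vector, rad) and "tvec" (3), from world to camera coordinates, as OpenCV has them. Camera axes: x right, y down, z forward; pixel columns grow to the right and rows downward; lengths in m; the calibration is good to about 2 mm. A picture is of the moment at which its call begins: read the wrist's pose just before it. camera_model takes no time and is no camera call; for the wrist camera it gives the pose at the moment of the call.
- robot.close_job(): hands the job in; it is judged then, once.
Trained networks look in the newest picture that a camera, given by its name, has taken for a name from the list of things; names that differ only in an ending like _2 or _b are one class to them, and where a whole thing is asked for, a point or a joint stands for the part that bears it (a point fixed in the world has none). Each returns a list of dicts, best first, with "score" (0 to 1); they miss things now and then, are a little off and sometimes report something else, mostly with a low value. They report only what shows in the picture. A call takes as long as a camera call. They do not tell look-alikes from the thing itself.
- robot.recognise(name, camera): "centre" ([x, y, z] in m, in world coordinates, good to about 4 mm: the middle of the surface that is visible of it).
- robot.spot_point(name, camera): "centre" ([x, y, z] in m, in world coordinates, good to about 4 mm: a listed point, or the origin of a listed thing).
The state is a dict: "time": time; "joint_positions": joint angles; "qvel": joint speeds; "joint_torque": joint torques, N m; "tool_pos": TCP position; "ee_rot": TCP orientation; "wrist_force": force on the tool from outside, world axes, zero at the start; "wrist_torque": the same for the moment, N m; "width": finger opening in m; "finger_force": force on a finger pad.
Only numpy, scipy, OpenCV 4.12 (cv2) and the standard library are available. Lean on these libraries where they do the work, as an engineer would, in place of code of your own. Each camera call takes 0.05 s, during which the arm holds its last target. There are 200 camera calls.

### The job

Pack up the three wooden brush troughs as an interlocked stack. Gently slide the loose open-up trough along the table, without lifting it, until it lies snug side by side with the one that rests against the dark bar; take the third trough from between the cartons in the crate and lay it open side down across the two, so that one of its side walls stands on the floor of each lower trough, with all ends roughly level. Leave the other things where they are, the trough at the bar included, and let go.

Things in the scene. Friction and masses are not known exactly. Their poses are not given: they have to be found in the camera images.
- bar: dark wooden bar 200 long (x) x 18 wide (y) x 26 high, fixed to the table; origin at the centre of its underside. The first trough lies against its -y side.
- trough_a: wooden channel (U-section, open at both ends) 170 long, 58 wide, 32 high, all three walls 8 thick, so its trough is 42 wide inside and 24 deep; 0.13 to 0.22 kg. Lies open-up, touching the -y side of the bar. Origin at the centre of its underside, x along its length, y across towards the bar, z up (floor of the trough at z = 8, rims at z = 32).
- trough_b: wooden channel (U-section, open at both ends) 170 long, 58 wide, 32 high, all three walls 8 thick, so its trough is 42 wide inside and 24 deep; 0.13 to 0.22 kg. Lies open-up and loose on the table, about 20 to 50 mm clear of the first trough on its -y side and slightly askew; it slides when pushed (about 1 to 2 N). Same axes as the first.
- trough_c: third wooden channel, same size and section as the others; stands on one side wall in the crate, so 32 wide (y), 58 tall (z), open to its +y, the side on which the bar lies. Origin: centre of its underside as it stands; x along its length. Side walls z 0 to 8 and 50 to 58 (y -16 to 16), back y -16 to -8. Laid open side down, its y points down. On its side, a push of 0.5 N near its top tips it.
- lip_low (a point): middle of the free edge of the third trough's side wall on which it stands in the crate (body frame 0, 16, 4 mm)
- lip_high (a point): middle of the free edge of the third trough's upper side wall (body frame 0, 16, 54 mm). The trough, standing on its side, passes its balance point at about 36 degrees of tilt.
- crate: low plywood crate fixed to the table, 184 (x) x 110 (y) x 34 high, walls and floor 6; origin at the centre of its underside. The third trough and two cartons stand in it side by side in any order, with about 0.5 mm between neighbours, and lie along its x.
- carton_1: closed cardboard carton 168 x 32 x 30 high, 0.18 kg, in the crate; origin at the centre of its underside
- carton_2: a second carton just like it
- clipboard: black A5 clipboard with paper, 165 (x) x 235 (y) x 13 high at the clip, lying beyond the work; origin at the centre of its underside
- marker: black marker pen lying near the robot's base, 135 long (x), 15 thick; origin at the middle of its underside
- stone: pale flat-bottomed pebble, 64 across, 39 high, lying on the clipboard as a paperweight; origin at the centre of its underside
Things that resemble listed ones, but are neither listed nor needed, are in the scene too. What is shaped like the trough_c but blue or turquoise is not meant.

How it is judged:
By the outcome, as a careful person would: the job done as asked, in the order asked, and still so for the second after the job is handed in, with the robot touching nothing.
It also fails if it takes over 67 s, if anything falls off the work surface, if the arm or the gripper's body presses on something with over 40 N, if the wrist force passes 120 N, or if a joint passes its speed limit or range.

## Working session

There is one attempt and no reset: what is moved stays moved. The work goes in short steps, Python scripts to look and compute and a tool call to move; the robot and the scene stay as the last step left them, time stands still between calls to the robot, and variables do not carry over. Pictures are saved under pics/ and viewed, at most 10 in all, crops included, and the job is handed in when it is done.

Besides the shell and the picture viewer there is one more tool, called after ">>>" as a command line: name --argument value ..., lists and objects as JSON in quotes. play_rows: Moves the arm, as the interface text tells. Its arguments: {"type":"object","properties":{"translation":{"type":"array","items":{"type":"array","items":{"type":"number","minimum":-1,"maximum":1}}},"twist":{"type":"array","items":{"type":"array","items":{"type":"number","minimum":-1,"maximum":1}}},"gripper":{"type":"array","items":{"type":"number"}}},"required":["translation","twist","gripper"]}

```bash
mkdir -p pics; ls
cat > h.py <<'E'
import numpy as np, cv2
from bench import robot
def cam(n):
    m=robot.camera_model(n); R,_=cv2.Rodrigues(np.array(m["rvec"],float)); return np.array(m["camera_matrix"]),m["k1"],R,np.array(m["tvec"],float)
def proj(n,P,c=None):
    K,k,R,t=c or cam(n); p=np.atleast_2d(P)@R.T+t; s=p[:,:2]/p[:,2:]; s=s*(1+k*(s**2).sum(1,keepdims=True)); return s*[K[0,0],K[1,1]]+K[:2,2]
def unproj(n,uv,z,c=None):
    K,k,R,t=c or cam(n); out=[]
    for u in np.atleast_2d(uv):
        d=(np.array(u)-K[:2,2])/[K[0,0],K[1,1]]; s=d.copy()
        for _ in range(30): s=d/(1+k*(s@s))
        r=R.T@np.array([*s,1]); o=-R.T@t; out.append(o+r*(z-o[2])/r[2])
    return np.array(out)
def snap(n,f=None):
    im=robot.snapshot(n)
    if f: cv2.imwrite("pics/"+f,im[:,:,::-1])
    return im
E
python3 - <<'E'
from h import *
a=snap("scene"); b=snap("side")
cv2.imwrite("pics/scene0.png",cv2.resize(a[:,:,::-1],(800,600),interpolation=cv2.INTER_CUBIC))
cv2.imwrite("pics/side0.png",cv2.resize(b[:,:,::-1],(800,600),interpolation=cv2.INTER_CUBIC))
np.set_printoptions(precision=4,suppress=True)
for n in ["bar","trough_a","trough_c","crate","carton_1","clipboard","lip_high","lip_low"]:
    for c in ["scene","side"]:
        print(n,c,[(np.round(d["centre"],3).tolist(),round(d["score"],2)) for d in robot.spot_point(n,c)])
print(robot.get_obs()["tool_pos"],robot.get_obs()["ee_rot"],robot.get_obs()["time"])
E
```

```text
pics
bar scene [([0.571, 0.295, 0.0], 0.86), ([0.778, 0.075, 0.008], 0.64)]
bar side [([0.576, 0.295, -0.004], 0.52)]
trough_a scene [([0.568, 0.264, -0.0], 0.84), ([0.544, -0.206, 0.005], 0.84), ([0.326, -0.265, 0.002], 0.69), ([0.576, 0.158, 0.002], 0.63), ([0.756, -0.266, 0.005], 0.55)]
trough_a side [([0.576, 0.161, 0.002], 0.89), ([0.753, -0.266, -0.005], 0.84), ([0.57, 0.259, 0.002], 0.78), ([0.537, -0.211, 0.003], 0.68), ([0.327, -0.265, -0.0], 0.67)]
trough_c scene [([0.568, 0.264, -0.0], 0.84), ([0.544, -0.206, 0.005], 0.84), ([0.326, -0.265, 0.002], 0.69), ([0.576, 0.158, 0.002], 0.63), ([0.756, -0.266, 0.005], 0.55)]
trough_c side [([0.576, 0.161, 0.002], 0.89), ([0.753, -0.266, -0.005], 0.84), ([0.57, 0.259, 0.002], 0.78), ([0.537, -0.211, 0.003], 0.68), ([0.327, -0.265, -0.0], 0.67)]
crate scene [([0.539, -0.203, 0.005], 0.87)]
crate side [([0.541, -0.206, 0.001], 0.92)]
carton_1 scene [([0.538, -0.174, 0.009], 0.8), ([0.542, -0.236, 0.006], 0.42)]
carton_1 side [([0.539, -0.173, 0.007], 0.92), ([0.541, -0.238, 0.005], 0.62)]
clipboard scene [([0.785, 0.036, 0.003], 0.88)]
clipboard side [([0.788, 0.037, 0.002], 0.96)]
lip_high scene [([0.754, -0.251, 0.05], 0.96), ([0.342, -0.262, 0.054], 0.85), ([0.54, -0.189, 0.063], 0.63)]
lip_high side [([0.75, -0.25, 0.055], 0.87), ([0.537, -0.189, 0.06], 0.67), ([0.342, -0.258, 0.053], 0.63)]
lip_low scene [([0.538, -0.19, 0.011], 0.85), ([0.754, -0.252, 0.006], 0.69), ([0.345, -0.256, 0.004], 0.58), ([0.538, -0.187, 0.063], 0.44)]
lip_low side [([0.753, -0.252, 0.005], 0.61)]
[0.1936 0.5148 0.4047] [3.1414 0.     2.7818] 0.9
```

View pics/scene0.png

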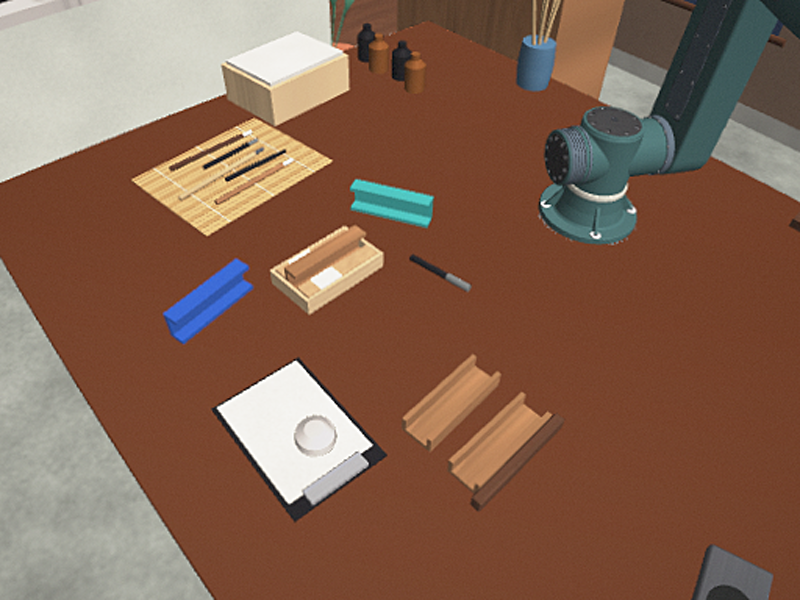

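View pics/side0.png

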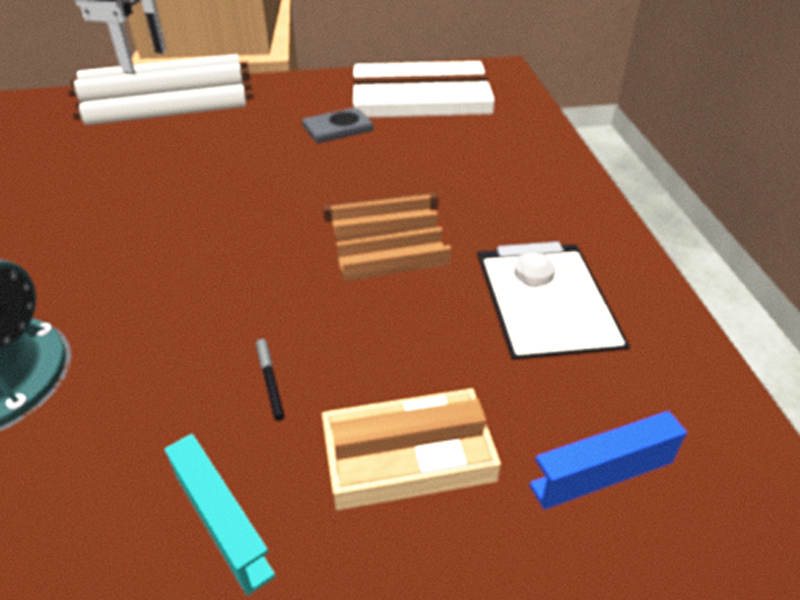

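Scene view (800×600): things that could be taken for trough_c are the wooden channel in the crate at (325,252), the blue one at (208,300) and the turquoise one at (392,203). I choose the wooden one in the crate, standing between the cartons. A lies at (505,440) by the bar and B at (450,400). In the side view the crate trough is at (410,428) and B is at (390,258), nearest the camera.

```bash
cat >> h.py <<'E'
from scipy.spatial.transform import Rotation as Ro
def plan(pos,yaw,nmin=1):
    o=robot.get_obs(); p=np.array(o["tool_pos"]); y0=o["ee_rot"][2]; d=np.array(pos)-p; dy=(yaw-y0+np.pi)%(2*np.pi)-np.pi
    n=int(max(nmin,np.ceil(max(np.linalg.norm(d)/.036,abs(dy)/.1))))
    rows=[]
    for i in range(n):
        y=y0+dy*i/n; x=np.array([np.cos(y),np.sin(y),0]); t=np.array([np.sin(y),-np.cos(y),0])
        rows.append([round(float(v)/.04/n,2) for v in (d@x,d@t,-d[2])])
    print(n,"rows; twz",round(-dy/n/.1,2),rows)
E
python3 - <<'E'
from h import *
a=snap("scene")
cv2.imwrite("pics/crop1.png",cv2.resize(a[130:210,160:260,::-1],(800,640)[:2] if 0 else (750,600),interpolation=cv2.INTER_CUBIC))
K,k,R,t=cam("wrist"); o=robot.get_obs(); Rt=Ro.from_euler("xyz",o["ee_rot"]).as_matrix()
print("cam in tool",Rt.T@(-R.T@t-o["tool_pos"])); print("cam axes in tool\n",Rt.T@R.T); print(K)
plan([0.56,0.12,0.42],np.pi/2)
E
```

```text
cam in tool [0.08027649 0.00078404 0.01975822]
cam axes in tool
 [[ 1.00726682e-03 -9.62481067e-01 -2.71346975e-01]
 [ 9.99998197e-01  5.32605508e-04  1.82291431e-03]
 [-1.60999962e-03 -2.71348322e-01  9.62479868e-01]]
[[282.30498458   0.         252.84668448]
 [  0.         282.30498458 193.05547985]
 [  0.           0.           1.        ]]
15 rows; twz 0.81 [[-0.8, -0.4, -0.03], [-0.83, -0.33, -0.03], [-0.86, -0.27, -0.03], [-0.88, -0.2, -0.03], [-0.89, -0.13, -0.03], [-0.9, -0.05, -0.03], [-0.9, 0.02, -0.03], [-0.89, 0.09, -0.03], [-0.88, 0.16, -0.03], [-0.87, 0.23, -0.03], [-0.84, 0.3, -0.03], [-0.82, 0.37, -0.03], [-0.79, 0.43, -0.03], [-0.75, 0.5, -0.03], [-0.71, 0.56, -0.03]]
```

View pics/crop1.png

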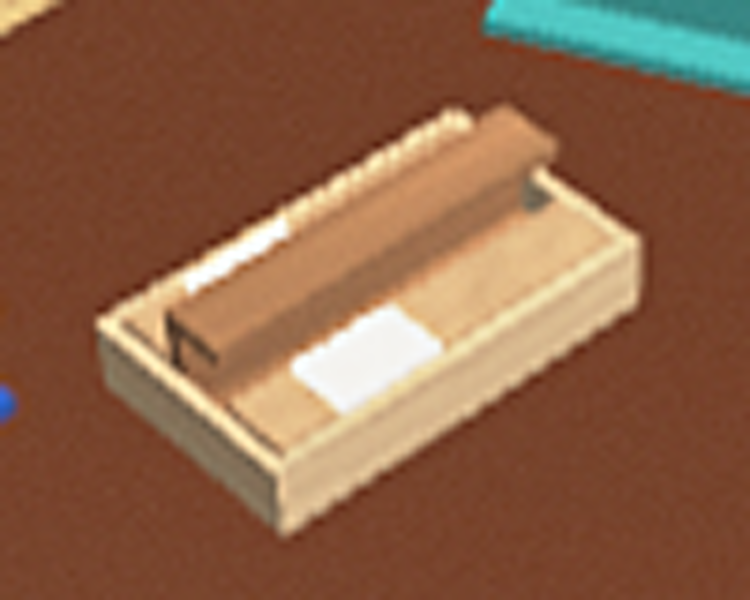

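Crop: the wooden trough's top face is at (360,220), with its open side facing lower right (+y) and a carton on each side. The choice is confirmed.

>>> play_rows --translation '[[-0.8,-0.4,-0.03],[-0.83,-0.33,-0.03],[-0.86,-0.27,-0.03],[-0.88,-0.2,-0.03],[-0.89,-0.13,-0.03],[-0.9,-0.05,-0.03],[-0.9,0.02,-0.03],[-0.89,0.09,-0.03]]' --twist '[[0,0,0.81],[0,0,0.81],[0,0,0.81],[0,0,0.81],[0,0,0.81],[0,0,0.81],[0,0,0.81],[0,0,0.81]]' --gripper '[1,1,1,1,1,1,1,1]'

```text
time: 1.75
tool_pos: [0.3896, 0.3025, 0.4145]
ee_rot: [3.141, -0.0, 2.131]
wrist_force: [0.2, -0.1, 0.1]
width: 0.0937
finger_force: 0.0
```

>>> play_rows --translation '[[-0.88,0.16,-0.03],[-0.87,0.23,-0.03],[-0.84,0.3,-0.03],[-0.82,0.37,-0.03],[-0.79,0.43,-0.03],[-0.15,0.5,-0.03],[-0.1,0.56,-0.03],[0,0,0]]' --twist '[[0,0,0.81],[0,0,0.81],[0,0,0.81],[0,0,0.81],[0,0,0.81],[0,0,0.81],[0,0,0.81],[0,0,0]]' --gripper '[1,1,1,1,1,1,1,1]'

```text
time: 2.55
tool_pos: [0.5553, 0.1655, 0.4218]
ee_rot: [-3.141, 0.0, 1.564]
wrist_force: [-0.6, 0.6, -0.8]
width: 0.094
finger_force: 0.0
```

Run:
```python
from h import *
o=robot.get_obs(); print(o["tool_pos"],o["ee_rot"],o["time"],o["joint_positions"])
a=snap("wrist"); cv2.imwrite("pics/w1raw.png",a[:,:,::-1])
cv2.imwrite("pics/w1.png",cv2.resize(a[:,:,::-1],(800,600),interpolation=cv2.INTER_CUBIC))
K,k,R,t=cam("wrist"); np.savez("w1.npz",K=K,k=k,R=R,t=t)
```

```text
[0.55531546 0.1655331  0.42183624] [-3.14124087e+00  3.10710116e-04  1.56433175e+00] 2.55 [ 1.91931134e-01  1.50776454e-01  1.26678918e+00 -2.38083217e-04
  1.72443314e+00  1.98359375e-01]
```

View pics/w1.png

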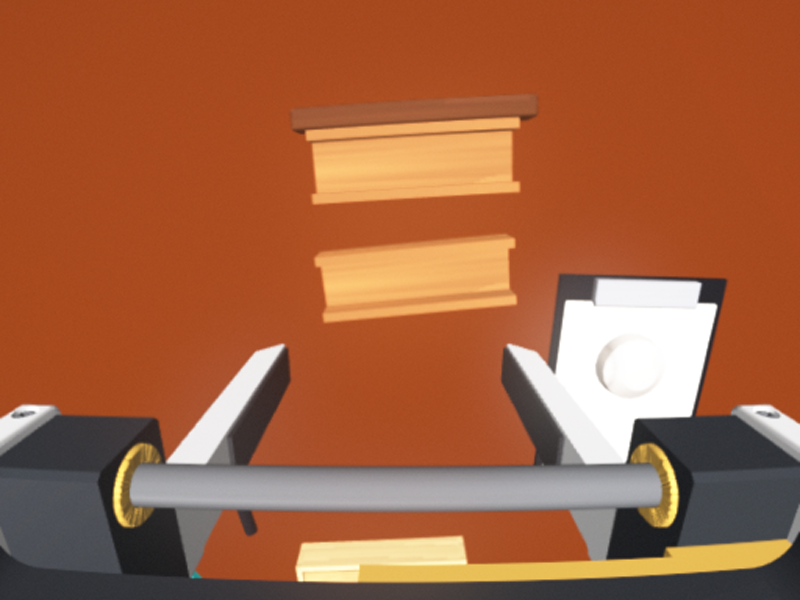

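Wrist view (800×600): the bar runs from (291,120) to (537,104). A's −y rim is at (313,203)–(519,191) and B's −y rim at (324,321)–(517,303), so B is tilted about 3° relative to A.

Run:
```python
from h import *
d=np.load("w1.npz"); c=(d["K"],float(d["k"]),d["R"],d["t"]); s=512/800
def L(nm,p,z):
    w=unproj("wrist",np.array(p)*s,z,c); v=w[1]-w[0]; print(nm,w[:,:2].round(4).tolist(),"mid",w.mean(0)[:2].round(4),"yaw deg",round(np.degrees(np.arctan2(v[1],v[0])),2),"len",np.linalg.norm(v).round(4))
L("bar back top",[(291,111),(537,95)],.026)
L("A +y rim top edge",[(305,130),(520,118)],.032)
L("A -y rim outer",[(313,203),(519,191)],.032)
L("B +y rim outer top",[(315,256),(514,235)],.032)
L("B -y rim outer",[(324,321),(517,303)],.032)
print(robot.get_obs()["tool_pos"])
```

```text
bar back top [[0.4699, 0.2998], [0.6667, 0.3118]] mid [0.5683 0.3058] yaw deg 3.49 len 0.1971
A +y rim top edge [[0.4817, 0.2844], [0.6524, 0.2933]] mid [0.567  0.2889] yaw deg 2.99 len 0.1709
A -y rim outer [[0.4855, 0.2271], [0.655, 0.2366]] mid [0.5702 0.2319] yaw deg 3.19 len 0.1698
B +y rim outer top [[0.485, 0.1829], [0.6531, 0.2004]] mid [0.5691 0.1917] yaw deg 5.94 len 0.169
B -y rim outer [[0.49, 0.1248], [0.6598, 0.1409]] mid [0.5749 0.1329] yaw deg 5.41 len 0.1705
[0.55417259 0.16602708 0.42195874]
```

Run:
```python
from h import *
plan([0.5755,0.104,0.210],1.627)
```

```text
7 rows; twz -0.09 [[-0.22, 0.08, 0.76], [-0.22, 0.08, 0.76], [-0.22, 0.07, 0.76], [-0.22, 0.07, 0.76], [-0.22, 0.07, 0.76], [-0.22, 0.07, 0.76], [-0.22, 0.07, 0.76]]
```

>>> play_rows --translation '[[-0.5,0.15,0.7],[-0.5,0.15,0.7],[-0.54,0.1,0.7],[0,0.1,0.8],[0,0,0.8],[0,0,0.8],[0,0,0.8],[0,0,0]]' --twist '[[0,0,-0.2],[0,0,-0.2],[0,0,-0.2],[0,0,0],[0,0,0],[0,0,0],[0,0,0],[0,0,0]]' --gripper '[1,1,1,1,1,1,1,1]'

```text
time: 3.4
tool_pos: [0.5714, 0.1057, 0.2055]
ee_rot: [-3.13, 0.0, 1.629]
wrist_force: [0.2, 0.4, -0.2]
width: 0.0939
finger_force: 0.0
```

>>> play_rows --translation '[[0.15,0,0],[0.15,0,0],[0.15,0,0],[0.15,0,0],[0.15,0,0],[0.15,0,0],[0.15,0,0],[0,0,0]]' --twist '[[0,0,0],[0,0,0],[0,0,0],[0,0,0],[0,0,0],[0,0,0],[0,0,0],[0,0,0]]' --gripper '[1,1,1,1,1,1,1,1]'

```text
time: 4.2
tool_pos: [0.5719, 0.1482, 0.2105]
ee_rot: [-3.141, -0.001, 1.628]
wrist_force: [0.5, -0.4, -1.1]
width: 0.0938
finger_force: 0.0
```

>>> play_rows --translation '[[0.08,0,0],[0.08,0,0],[0.08,0,0],[0.06,0,0],[0.05,0,0],[0.03,0,0],[0,0,0],[0,0,0]]' --twist '[[0,0,0],[0,0,0],[0,0,0],[0,0,0],[0,0,0],[0,0,0],[0,0,0],[0,0,0]]' --gripper '[1,1,1,1,1,1,1,1]'

```text
time: 5.0
tool_pos: [0.5712, 0.1619, 0.2105]
ee_rot: [-3.141, 0.001, 1.626]
wrist_force: [-0.2, -4.3, -1.3]
width: 0.094
finger_force: 1.8
```

Run:
```python
from h import *
o=robot.get_obs(); print(o["tool_pos"],o["wrist_force"],o["time"])
a=snap("scene"); cv2.imwrite("pics/s2.png",cv2.resize(a[215:335,240:380,::-1],(700,600),interpolation=cv2.INTER_CUBIC))
```

```text
[0.57116813 0.16193568 0.21051208] [-0.16571553 -4.32609009 -1.25816325] 5.0
```

View pics/s2.png

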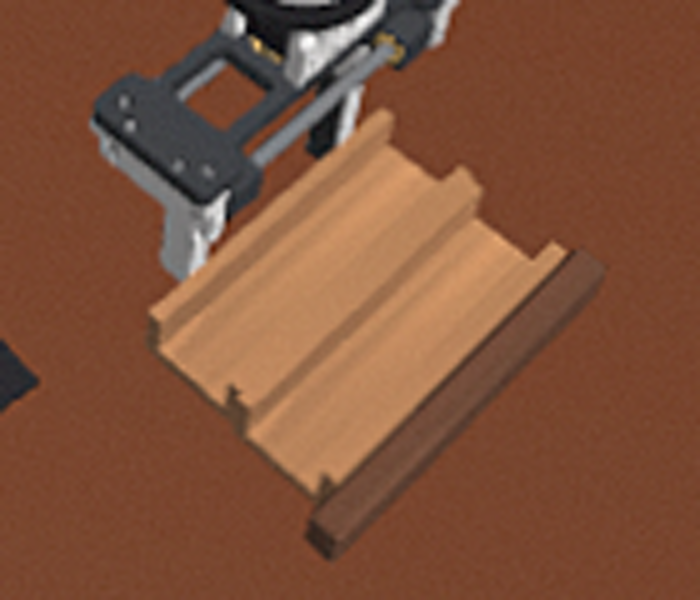

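Crop: B's −y wall is at (270,215) and A's floor at (400,350). The two adjoining rims touch along (235,410)–(470,190) with no gap and the ends are level. B is snug. Next I back off and look over the crate.

>>> play_rows --translation '[[-0.2,0,0],[-0.3,0,-0.3],[-0.4,0,-0.7],[-0.4,0,-0.9],[-0.4,0,-0.9],[-0.4,0,-0.9],[-0.4,0,-0.9],[-0.4,0,-0.8]]' --twist '[[0,0,0],[0,0,0],[0,0,0.8],[0,0,0.8],[0,0,0.8],[0,0,0.8],[0,0,0.8],[0,0,0.8]]' --gripper '[1,1,1,1,1,1,1,1]'

```text
time: 5.85
tool_pos: [0.5582, 0.0472, 0.4303]
ee_rot: [3.138, -0.003, 1.144]
wrist_force: [0.8, -0.1, -0.5]
width: 0.0942
finger_force: 0.0
```

Run:
```python
from h import *
plan([0.49,-0.205,0.42],0.05)
```

```text
11 rows; twz 0.99 [[-0.59, 0.1, 0.02], [-0.57, 0.15, 0.02], [-0.56, 0.21, 0.02], [-0.53, 0.26, 0.02], [-0.5, 0.32, 0.02], [-0.47, 0.36, 0.02], [-0.43, 0.41, 0.02], [-0.39, 0.45, 0.02], [-0.34, 0.49, 0.02], [-0.29, 0.52, 0.02], [-0.24, 0.54, 0.02]]
```

>>> play_rows --translation '[[-0.59,0.1,0.02],[-0.57,0.15,0.02],[-0.56,0.21,0.02],[-0.53,0.26,0.02],[-0.5,0.32,0.02],[-0.47,0.36,0.02],[-0.43,0.41,0.02],[-0.39,0.45,0.02]]' --twist '[[0,0,0.98],[0,0,0.98],[0,0,0.98],[0,0,0.98],[0,0,0.98],[0,0,0.98],[0,0,0.98],[0,0,0.98]]' --gripper '[1,1,1,1,1,1,1,1]'

```text
time: 6.65
tool_pos: [0.5097, -0.1367, 0.4218]
ee_rot: [3.141, -0.003, 0.359]
wrist_force: [0.2, 0.4, 0.5]
width: 0.094
finger_force: 0.0
```

>>> play_rows --translation '[[-0.34,0.49,0.02],[-0.29,0.52,0.02],[-0.24,0.54,0.02],[0,0,0]]' --twist '[[0,0,0.98],[0,0,0.98],[0,0,0.98],[0,0,0]]' --gripper '[1,1,1,1]'

```text
time: 7.05
tool_pos: [0.492, -0.2071, 0.4189]
ee_rot: [3.141, -0.002, 0.064]
wrist_force: [-0.5, 0.5, -0.6]
width: 0.0944
finger_force: 0.0
```

Run:
```python
from h import *
o=robot.get_obs(); print(o["tool_pos"],o["ee_rot"],o["time"],o["joint_positions"])
a=snap("wrist"); cv2.imwrite("pics/w3raw.png",a[:,:,::-1])
cv2.imwrite("pics/w3.png",cv2.resize(a[:,:,::-1],(800,600),interpolation=cv2.INTER_CUBIC))
K,k,R,t=cam("wrist"); np.savez("w3.npz",K=K,k=k,R=R,t=t)
```

```text
[ 0.49200636 -0.20709678  0.41889208] [ 3.14056806e+00 -1.50400822e-03  6.43315521e-02] 7.05 [-5.04625971e-01  4.81628695e-02  1.38416881e+00 -5.33860858e-05
  1.70744190e+00  1.00183225e+00]
```

View pics/w3.png

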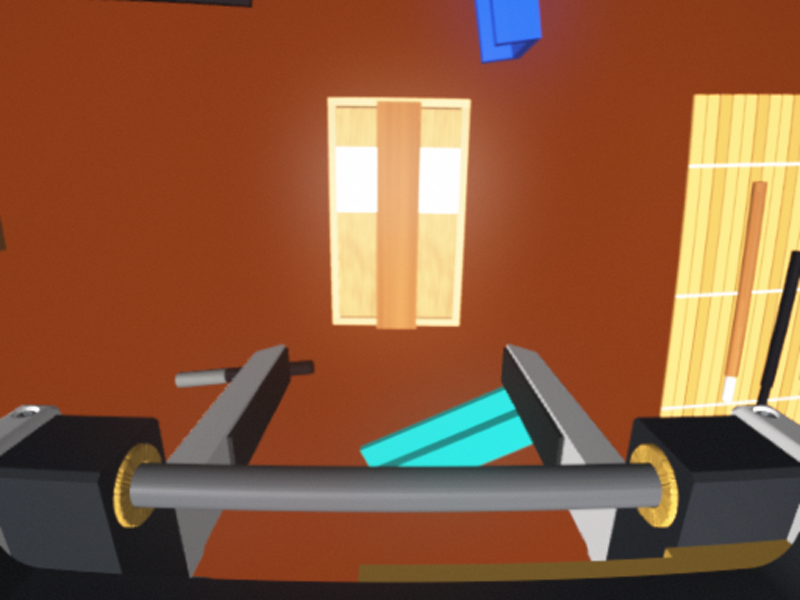

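Wrist view: the top face of trough_c has corners (377,102), (420,102), (416,328) and (377,329), with the cartons to its left and right.

Run:
```python
from h import *
d=np.load("w3.npz"); c=(d["K"],float(d["k"]),d["R"],d["t"]); s=512/800
w=unproj("wrist",np.array([(377,102),(420,102),(416,328),(377,329)])*s,.064,c); print(w.round(4)); 
cc=w.mean(0); v=(w[0]+w[1]-w[2]-w[3])/2; y=np.arctan2(v[1],v[0]); print(cc,np.degrees(y),np.linalg.norm(v))
w=unproj("wrist",np.array([(328,98),(470,99),(461,326),(332,325)])*s,.034,c); v=(w[0]+w[1]-w[2]-w[3])/2; print("crate",w.mean(0),np.degrees(np.arctan2(v[1],v[0])))
plan([cc[0],cc[1],.36],y); plan([cc[0],cc[1],.237],y)
```

```text
[[ 0.6228 -0.1824  0.064 ]
 [ 0.6249 -0.2128  0.064 ]
 [ 0.4562 -0.2235  0.064 ]
 [ 0.4532 -0.1923  0.064 ]]
[ 0.53926821 -0.20275791  0.064     ] 3.4829917667399135 0.1694388387229249
crate [ 0.53924222 -0.20307422  0.034     ] 3.364833915220703
3 rows; twz 0.02 [[0.39, 0.0, 0.49], [0.39, -0.0, 0.49], [0.39, -0.0, 0.49]]
6 rows; twz 0.01 [[0.2, 0.0, 0.76], [0.2, -0.0, 0.76], [0.2, -0.0, 0.76], [0.2, -0.0, 0.76], [0.2, -0.0, 0.76], [0.2, -0.0, 0.76]]
```

>>> play_rows --translation '[[0.4,0,0.5],[0.4,-0.03,0.5],[0.38,0,0.6],[0,0,0.8],[0,0,0.8],[0,0,0.8],[0,0,0.5],[0,0,0]]' --twist '[[0,0,0.04],[0,0,0],[0,0,0],[0,0,0],[0,0,0],[0,0,0],[0,0,0],[0,0,0]]' --gripper '[1,1,1,1,1,1,1,1]'

```text
time: 7.9
tool_pos: [0.5401, -0.1992, 0.2371]
ee_rot: [-3.14, 0.001, 0.067]
wrist_force: [-0.7, 0.1, -0.4]
width: 0.0942
finger_force: 0.0
```

Run:
```python
from h import *
o=robot.get_obs(); print(o["tool_pos"],o["ee_rot"],o["wrist_force"])
plan([.5393,-.2028,.240],.06)
```

```text
[ 0.54014624 -0.19923147  0.23709992] [-3.14009397e+00  5.65542878e-04  6.74581098e-02] [-0.66331055  0.0750369  -0.415316  ]
1 rows; twz 0.07 [[-0.03, 0.09, -0.07]]
```

>>> play_rows --translation '[[-0.03,0.09,-0.07],[0,0,0],[0,0,0],[0,0,0],[0,0,0],[0,0,0]]' --twist '[[0,0,0.07],[0,0,0],[0,0,0],[0,0,0],[0,0,0],[0,0,0]]' --gripper '[0.5,0.2,-0.1,-0.1,-0.1,-0.1]'

```text
time: 8.5
tool_pos: [0.5391, -0.204, 0.2407]
ee_rot: [-3.141, -0.0, 0.058]
wrist_force: [0.1, -0.4, -0.3]
width: 0.0496
finger_force: 0.0
```

>>> play_rows --translation '[[0,0,0],[0,0,0],[0,0,0],[0,0,0],[0,0,0],[0,0,0]]' --twist '[[0,0,0],[0,0,0],[0,0,0],[0,0,0],[0,0,0],[0,0,0]]' --gripper '[-0.2,-0.3,-0.4,-0.5,-0.6,-0.6]'

```text
time: 9.1
tool_pos: [0.5391, -0.2045, 0.2409]
ee_rot: [3.14, -0.0, 0.057]
wrist_force: [-0.1, -3.4, 0.2]
width: 0.0316
finger_force: 29.9
```

>>> play_rows --translation '[[0,0.02,0],[0,0,-0.2],[0,0,-0.3],[0,0,-0.4],[0,0,-0.5],[0,0,-0.5],[0,0,-0.5],[0,0,0]]' --twist '[[0,0,0],[0,0,0],[0,0,0],[0,0,0],[0,0,0],[0,0,0],[0,0,0],[0,0,0]]' --gripper '[-0.6,-0.6,-0.6,-0.6,-0.6,-0.6,-0.6,-0.6]'

```text
time: 9.9
tool_pos: [0.5397, -0.2042, 0.341]
ee_rot: [3.141, -0.006, 0.059]
wrist_force: [0.7, -0.8, -1.6]
width: 0.032
finger_force: 29.9
```

Run:
```python
from h import *
o=robot.get_obs(); print(o["tool_pos"],o["ee_rot"],o["wrist_force"])
a=snap("side"); cv2.imwrite("pics/s4.png",cv2.resize(a[200:330,180:350,::-1],(784,600),interpolation=cv2.INTER_CUBIC))
for n in ["carton_1","crate","lip_high","lip_low","marker","clipboard"]: print(n,[(np.round(d["centre"],3).tolist(),round(d["score"],2)) for d in robot.spot_point(n,"side")])
plan([.55,.0,.31],.06)
```

```text
[ 0.53973665 -0.20418005  0.34096381] [ 3.14056934 -0.00636464  0.05877581] [ 0.67430578 -0.80098511 -1.61388051]
carton_1 [([0.539, -0.191, 0.006], 0.83)]
crate [([0.538, -0.204, 0.001], 0.73)]
lip_high [([0.539, -0.189, 0.161], 0.75), ([0.343, -0.258, 0.052], 0.67), ([0.539, -0.203, 0.002], 0.67), ([0.75, -0.251, 0.058], 0.57), ([0.38, -0.064, 0.002], 0.4)]
lip_low [([0.75, -0.251, 0.006], 0.96), ([0.537, -0.191, 0.111], 0.69), ([0.538, -0.189, 0.007], 0.17)]
marker [([0.379, -0.064, 0.001], 0.74)]
clipboard [([0.784, 0.036, 0.001], 0.75), ([0.536, -0.189, 0.007], 0.71)]
6 rows; twz -0.0 [[0.1, -0.85, 0.1], [0.1, -0.85, 0.1], [0.1, -0.85, 0.1], [0.1, -0.85, 0.1], [0.1, -0.85, 0.1], [0.1, -0.85, 0.1]]
```

View pics/s4.png

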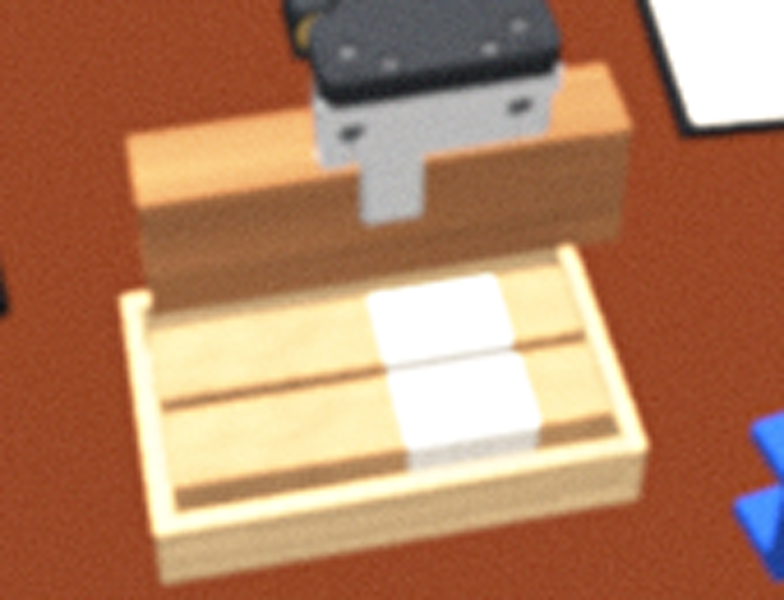

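Crop: trough_c hangs level in the gripper at (380,180). I need to check by projection whether the two labels at (440,320) and (465,400) mean the cartons have shifted.

Run:
```python
from h import *
C=np.array([.5392,-.2031]); a=np.radians(3.4); u=np.array([np.cos(a),np.sin(a)]); v=np.array([-u[1],u[0]])
def P(nm,du,dv,z):
    p=proj("side",[[*(C+du*u+dv*v),z]])[0]; print(nm,du,dv,z,((p-[180,200])*784/170).round())
for dv in (.049,.0167,-.0167,-.049):
    P("cartontop",-.084,dv,.036); P("cartontop",.084,dv,.036)
P("floor",-.084,.0,.006)
P("inner -y wall top",-.086,-.049,.034);P("inner -y wall top",.086,-.049,.034)
a=snap("scene"); cv2.imwrite("pics/s5.png",cv2.resize(a[130:210,160:260,::-1],(750,600),interpolation=cv2.INTER_CUBIC))
```

```text
cartontop -0.084 0.049 0.036 [135. 289.]
cartontop 0.084 0.049 0.036 [540. 222.]
cartontop -0.084 0.0167 0.036 [145. 354.]
cartontop 0.084 0.0167 0.036 [562. 283.]
cartontop -0.084 -0.0167 0.036 [156. 425.]
cartontop 0.084 -0.0167 0.036 [587. 349.]
cartontop -0.084 -0.049 0.036 [168. 498.]
cartontop 0.084 -0.049 0.036 [612. 418.]
floor -0.084 0.0 0.006 [156. 434.]
inner -y wall top -0.086 -0.049 0.034 [163. 503.]
inner -y wall top 0.086 -0.049 0.034 [616. 420.]
```

View pics/s5.png

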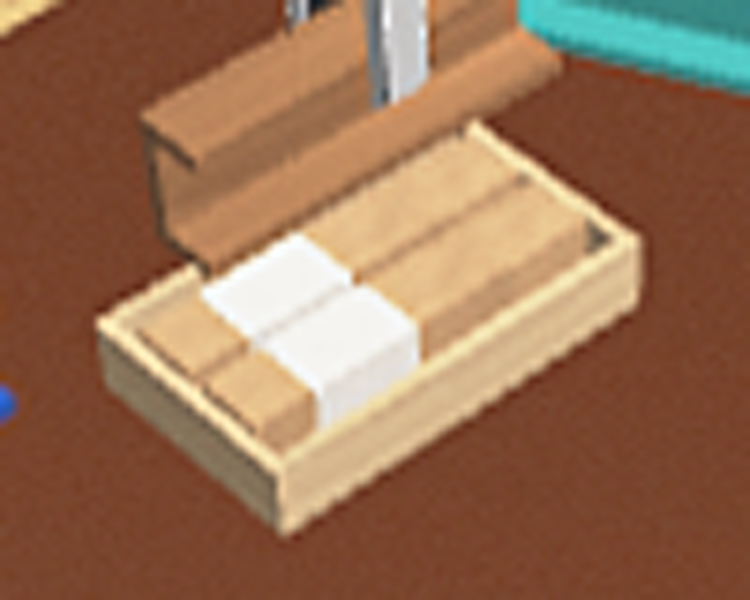

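Scene crop: trough_c is lifted level. The cartons at (270,290) and (390,280) slid together into the freed slot, still upright in the crate; I may restore that later. Next I stand C on free table.

>>> play_rows --translation '[[0.15,-0.86,0],[0.15,-0.86,0],[0.15,-0.86,0],[0.15,-0.86,0],[0.15,-0.86,0.6],[0,0,0.8],[0,0,0.8],[0,0,0]]' --twist '[[0,0,0],[0,0,0],[0,0,0],[0,0,0],[0,0,0],[0,0,0],[0,0,0],[0,0,0]]' --gripper '[-0.6,-0.6,-0.6,-0.6,-0.6,-0.6,-0.6,-0.6]'

```text
time: 11.1
tool_pos: [0.5569, -0.0305, 0.2427]
ee_rot: [-3.139, 0.012, 0.059]
wrist_force: [-1.0, -0.7, -2.3]
width: 0.0316
finger_force: 29.9
```

>>> play_rows --translation '[[0,0,0.1],[0,0,0.06],[0,0,0.03],[0,0,0]]' --twist '[[0,0,0],[0,0,0],[0,0,0],[0,0,0]]' --gripper '[-0.6,-0.6,-0.6,-0.6]'

```text
time: 11.5
tool_pos: [0.5596, -0.0317, 0.2424]
ee_rot: [3.141, -0.002, 0.057]
wrist_force: [0.3, -0.4, -1.2]
width: 0.0319
finger_force: 29.9
```

>>> play_rows --translation '[[0,0,0.06],[0,0,0.05],[0,0,0.04],[0,0,0],[0,0,0]]' --twist '[[0,0,0],[0,0,0],[0,0,0],[0,0,0],[0,0,0]]' --gripper '[-0.6,-0.6,-0.6,-0.6,-0.6]'

```text
time: 12.0
tool_pos: [0.5591, -0.0313, 0.2349]
ee_rot: [-3.141, 0.0, 0.058]
wrist_force: [0.3, 0.2, -2.0]
width: 0.0319
finger_force: 29.9
```

>>> play_rows --translation '[[0,0,0.02],[0,0,0],[0,0,0],[0,0,0],[0,0,0],[0,0,-0.2],[0,0,0],[0,0,0]]' --twist '[[0,0,0],[0,0,0],[0,0,0],[0,0,0],[0,0,0],[0,0,0],[0,0,0],[0,0,0]]' --gripper '[-0.6,-0.25,-0.1,0.3,0.7,1,1,1]'

```text
time: 12.8
tool_pos: [0.5594, -0.0314, 0.243]
ee_rot: [3.141, -0.001, 0.058]
wrist_force: [0.4, -0.7, 0.0]
width: 0.079
finger_force: 0.0
```

Run:
```python
from h import *
o=robot.get_obs(); print(o["tool_pos"],o["wrist_force"],o["width"])
for c in("scene","side"):
  snap(c)
  for n in ["lip_high","lip_low","trough_c","carton_1"]: print(c,n,[(np.round(d["centre"],3).tolist(),round(d["score"],2)) for d in robot.spot_point(n,c)])
```

```text
[ 0.55936719 -0.03138582  0.2429736 ] [ 0.44635017 -0.7485886   0.01933685] 0.07900190649489654
scene lip_high [([0.561, -0.013, 0.057], 0.9), ([0.758, -0.251, 0.052], 0.85)]
scene lip_low [([0.757, -0.252, 0.006], 0.76), ([0.558, -0.02, 0.003], 0.56)]
scene trough_c [([0.324, -0.265, 0.004], 0.76), ([0.755, -0.265, 0.005], 0.69), ([0.568, 0.263, -0.002], 0.67), ([0.567, -0.029, 0.0], 0.59)]
scene carton_1 [([0.543, -0.223, 0.006], 0.82), ([0.539, -0.189, 0.008], 0.71), ([0.376, -0.064, -0.002], 0.6)]
side lip_high [([0.34, -0.259, 0.052], 0.86), ([0.752, -0.249, 0.057], 0.83), ([0.558, -0.016, 0.053], 0.8)]
side lip_low []
side trough_c [([0.329, -0.264, 0.0], 0.93), ([0.559, -0.034, 0.0], 0.73), ([0.752, -0.265, -0.004], 0.55)]
side carton_1 [([0.541, -0.229, 0.005], 0.83), ([0.54, -0.191, 0.007], 0.58)]
```

>>> play_rows --translation '[[0,-0.3,0],[0,-0.35,0],[0,-0.15,0],[0,-0.12,0],[0,-0.12,0],[0,-0.12,0],[0,-0.12,0],[0,-0.12,0]]' --twist '[[0,0,0],[0,0,0],[0,0,0],[0,0,0],[0,0,0],[0,0,0],[0,0,0],[0,0,0]]' --gripper '[1,1,1,1,1,1,1,1]'

```text
time: 14.1
tool_pos: [0.5558, 0.025, 0.242]
ee_rot: [-3.141, 0.0, 0.058]
wrist_force: [0.1, -0.4, 0.2]
width: 0.0938
finger_force: 0.0
```

Run:
```python
from h import *
o=robot.get_obs(); print(o["tool_pos"],o["wrist_force"],o["width"])
for c in("scene","side"):
  snap(c)
  for n in ["lip_high","trough_c"]: print(c,n,[(np.round(d["centre"],3).tolist(),round(d["score"],2)) for d in robot.spot_point(n,c)if abs(d["centre"][1]+.0)<.1])
```

```text
[0.5557928  0.02502114 0.24204482] [ 0.05922232 -0.41236719  0.21613649] 0.09382719792233721
scene lip_high [([0.56, 0.021, 0.045], 0.72)]
scene trough_c [([0.565, -0.026, 0.009], 0.74)]
side lip_high [([0.555, 0.042, 0.001], 0.68)]
side trough_c [([0.56, -0.016, 0.016], 0.84)]
```

C has tipped over: the side view puts lip_high at (0.555, 0.042, 0.001). Regrasp from above.

>>> play_rows --translation '[[0,0.3,0],[0,0,0.1],[0,0,0.25],[0,0,0.25],[0,0,0.08],[0,0,0]]' --twist '[[0,0,0],[0,0,0],[0,0,0],[0,0,0],[0,0,0],[0,0,0]]' --gripper '[1,1,1,1,1,1]'

```text
time: 15.0
tool_pos: [0.5561, 0.0127, 0.2135]
ee_rot: [-3.141, 0.003, 0.058]
wrist_force: [0.2, 0.5, -0.9]
width: 0.0939
finger_force: 0.0
```

Run:
```python
from h import *
o=robot.get_obs(); print(o["tool_pos"],o["wrist_force"],o["width"],o["ee_rot"])
a=snap("scene"); cv2.imwrite("pics/s6.png",cv2.resize(a[170:320,200:370,::-1],(680,600),interpolation=cv2.INTER_CUBIC))
```

```text
[0.55611703 0.01269972 0.21354714] [ 0.18110255  0.52426506 -0.94312545] 0.09390392688601516 [-3.14105326e+00  2.76138944e-03  5.79348568e-02]
```

View pics/s6.png

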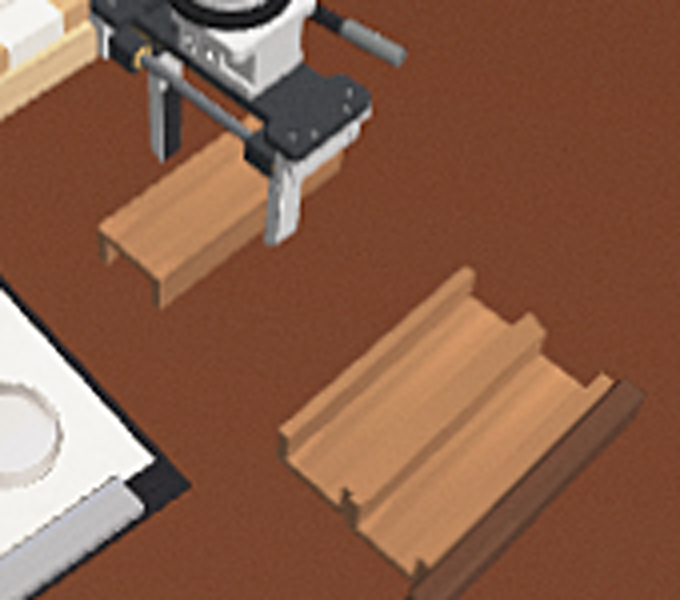

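Crop: C lies open side down at (200,200) with a finger on each side. A and B are snug with their ends level, at (460,430).

>>> play_rows --translation '[[0,0,0],[0,0,0],[0,0,0],[0,0,0],[0,0,0],[0,0,0],[0,0,0],[0,0,0]]' --twist '[[0,0,0],[0,0,0],[0,0,0],[0,0,0],[0,0,0],[0,0,0],[0,0,0],[0,0,0]]' --gripper '[0.8,0.6,0.5,0.4,0.3,0.2,0,0]'

```text
time: 15.85
tool_pos: [0.5567, 0.0128, 0.2153]
ee_rot: [-3.141, -0.0, 0.058]
wrist_force: [-0.1, 2.4, 2.1]
width: 0.0578
finger_force: 30.0
```

>>> play_rows --translation '[[0,0,-0.1],[0,0,-0.3],[0,0,-0.5],[0,0,-0.5],[0,0,-0.5],[0,0,-0.5],[0,0,0]]' --twist '[[0,0,0],[0,0,0],[0,0,0],[0,0,0],[0,0,0],[0,0,0],[0,0,0]]' --gripper '[0,0,0,0,0,0,0]'

```text
time: 16.55
tool_pos: [0.5575, 0.0123, 0.3154]
ee_rot: [3.14, -0.008, 0.058]
wrist_force: [0.2, 0.3, -0.9]
width: 0.0574
finger_force: 30.0
```

Run:
```python
from h import *
o=robot.get_obs(); print(o["tool_pos"],o["wrist_force"],o["width"],o["ee_rot"])
a=np.radians(3.2); u=np.array([np.cos(a),np.sin(a)]); v=np.array([-u[1],u[0]]); A=np.array([.5686,.2604]); t=A-.029*v; print(t)
plan([*t,.30],.056)
for c in("scene","side"):
  snap(c)
  for n in ["bar","trough_c"]: print(c,n,[(np.round(d["centre"],3).tolist(),round(d["score"],2)) for d in robot.spot_point(n,c)if d["centre"][1]>-.1])
```

```text
[0.55745476 0.01230759 0.31538375] [ 0.2356965   0.33699664 -0.87408948] 0.05743250668402138 [ 3.14008472 -0.00777199  0.05764231]
[0.57021882 0.23144522]
7 rows; twz 0.0 [[0.09, -0.78, 0.05], [0.09, -0.78, 0.05], [0.09, -0.78, 0.05], [0.09, -0.78, 0.05], [0.09, -0.78, 0.05], [0.09, -0.78, 0.05], [0.09, -0.78, 0.05]]
scene bar [([0.783, 0.04, 0.001], 0.75), ([0.57, 0.294, 0.001], 0.74)]
scene trough_c [([0.562, -0.016, 0.113], 0.86), ([0.573, 0.202, 0.0], 0.81), ([0.569, 0.261, 0.003], 0.7)]
side bar [([0.571, 0.296, -0.003], 0.67)]
side trough_c [([0.559, -0.018, 0.107], 0.91), ([0.574, 0.199, 0.002], 0.78), ([0.566, 0.259, -0.001], 0.72)]
```

>>> play_rows --translation '[[0.09,-0.78,0.05],[0.09,-0.78,0.05],[0.09,-0.78,0.05],[0.09,-0.78,0.05],[0.09,-0.78,0.05],[0.09,-0.78,0.05],[0.09,-0.78,0.05],[0,0,0]]' --twist '[[0,0,0],[0,0,0],[0,0,0],[0,0,0],[0,0,0],[0,0,0],[0,0,0],[0,0,0]]' --gripper '[0,0,0,0,0,0,0,0]'

```text
time: 17.65
tool_pos: [0.5685, 0.2354, 0.2952]
ee_rot: [-3.14, 0.003, 0.062]
wrist_force: [0.7, -0.4, -1.3]
width: 0.0577
finger_force: 30.0
```

Run:
```python
from h import *
o=robot.get_obs(); print(o["tool_pos"],o["wrist_force"],o["width"],o["ee_rot"])
plan([.5702,.2314,.262],.056)
# fine check of A/B by scene/side corners: mean over several detections
import collections
r=collections.defaultdict(list)
for i in range(3):
  for c in("scene","side"):
    snap(c)
    for d in robot.spot_point("trough_a",c):
      p=np.array(d["centre"])
      if p[2]<.03 and p[1]>.15: r["A" if p[1]>.232 else "B"].append(p)
for k in r: print(k,np.mean(r[k],0),len(r[k]))
```

```text
[0.56850647 0.23542331 0.29518412] [ 0.67894555 -0.37225601 -1.32736975] 0.057737021502725985 [-3.14036245e+00  2.76648211e-03  6.23314229e-02]
1 rows; twz 0.06 [[0.04, 0.1, 0.83]]
A [ 0.56941667  0.26146667 -0.00085   ] 6
B [0.57125    0.20185    0.00131667] 6
```

>>> play_rows --translation '[[0.02,0.05,0.4],[0,0,0.4],[0,0,0],[0,0,0]]' --twist '[[0,0,0],[0,0,0],[0,0,0],[0,0,0]]' --gripper '[0,0,0,0]'

```text
time: 18.65
tool_pos: [0.57, 0.23, 0.265]
ee_rot: [3.141, 0.001, 0.058]
wrist_force: [-0.2, 0.5, -0.3]
width: 0.0578
finger_force: 30.0
```

>>> play_rows --translation '[[0,-0.04,0.3],[0,0,0.25],[0,0,0.2],[0,0,0.12],[0,0,0.06],[0,0,0.04],[0,0,0],[0,0,0]]' --twist '[[0,0,0],[0,0,0],[0,0,0],[0,0,0],[0,0,0],[0,0,0],[0,0,0],[0,0,0]]' --gripper '[0,0,0,0,0,0,0,0]'

```text
time: 19.45
tool_pos: [0.5701, 0.2317, 0.2267]
ee_rot: [-3.141, -0.001, 0.058]
wrist_force: [-0.9, 0.4, -0.9]
width: 0.0575
finger_force: 30.0
```

>>> play_rows --translation '[[0,0,0.04],[0,0,0.03],[0,0,0.02],[0,0,0],[0,0,0]]' --twist '[[0,0,0],[0,0,0],[0,0,0],[0,0,0],[0,0,0]]' --gripper '[0,0,0,0,0]'

```text
time: 19.95
tool_pos: [0.57, 0.2317, 0.2234]
ee_rot: [-3.141, -0.001, 0.058]
wrist_force: [-1.4, -0.1, 2.7]
width: 0.0575
finger_force: 30.0
```

>>> play_rows --translation '[[0,0,0],[0,0,0],[0,0,0],[0,0,0],[0,0,-0.1],[0,0,-0.3],[0,0,-0.5],[0,0,0]]' --twist '[[0,0,0],[0,0,0],[0,0,0],[0,0,0],[0,0,0],[0,0,0],[0,0,0],[0,0,0]]' --gripper '[0.25,0.3,0.38,0.4,0.4,0.4,0.4,0.4]'

```text
time: 20.75
tool_pos: [0.5711, 0.2321, 0.2632]
ee_rot: [-3.14, -0.008, 0.058]
wrist_force: [-0.2, 0.2, 0.0]
width: 0.0657
finger_force: 0.0
```

>>> play_rows --translation '[[0,0,-0.8],[0,0,-0.9],[0,0,-0.9],[0,0.3,-0.9],[0,0.9,0],[0,0.9,0],[0,0.9,0],[0,0.9,0]]' --twist '[[0,0,0],[0,0,0],[0,0,0],[0,0,0],[0,0,0],[0,0,0],[0,0,0],[0,0,0]]' --gripper '[0.4,0.4,0.4,0.4,0.4,0.4,0.4,0.4]'

```text
time: 21.55
tool_pos: [0.5788, 0.0747, 0.3987]
ee_rot: [-3.142, -0.001, 0.058]
wrist_force: [0.9, 0.8, -0.3]
width: 0.0655
finger_force: 0.0
```

Run:
```python
from h import *
o=robot.get_obs(); print(o["tool_pos"],o["wrist_force"],o["time"])
a=snap("scene"); cv2.imwrite("pics/s7.png",np.hstack([cv2.resize(a[215:335,240:380,::-1],(460,394),interpolation=cv2.INTER_CUBIC),cv2.resize(a[130:210,160:260,::-1],(340,394),interpolation=cv2.INTER_CUBIC)]))
for c in("scene","side"):
  snap(c)
  for n in ["trough_c","lip_high","carton_1","marker","stone","clipboard"]: print(c,n,[(np.round(d["centre"],3).tolist(),round(d["score"],2)) for d in robot.spot_point(n,c)])
```

```text
[0.57880772 0.07472369 0.39872549] [ 0.87122058  0.77424208 -0.27604437] 21.55
scene trough_c [([0.57, 0.261, 0.001], 0.71), ([0.577, 0.201, 0.026], 0.64), ([0.755, -0.266, 0.007], 0.6), ([0.571, 0.203, -0.0], 0.57)]
scene lip_high [([0.751, -0.252, 0.052], 0.74), ([0.57, 0.257, 0.012], 0.71), ([0.786, 0.037, 0.0], 0.52)]
scene carton_1 [([0.543, -0.228, 0.006], 0.89), ([0.777, 0.073, 0.007], 0.64), ([0.574, 0.204, 0.011], 0.61), ([0.539, -0.188, 0.009], 0.56)]
scene marker [([0.38, -0.065, -0.001], 0.68)]
scene stone [([0.777, 0.074, 0.008], 0.66), ([0.379, -0.064, 0.002], 0.27)]
scene clipboard [([0.785, 0.036, -0.001], 0.97)]
side trough_c [([0.572, 0.199, 0.022], 0.83), ([0.574, 0.204, 0.006], 0.67), ([0.753, -0.266, -0.002], 0.6), ([0.327, -0.265, 0.002], 0.58), ([0.57, 0.262, 0.001], 0.57)]
side lip_high [([0.748, -0.251, 0.053], 0.89), ([0.569, 0.258, 0.009], 0.85), ([0.342, -0.256, 0.052], 0.55)]
side carton_1 [([0.54, -0.19, 0.007], 0.61), ([0.54, -0.23, 0.006], 0.59)]
side marker [([0.379, -0.062, 0.003], 0.85)]
side stone [([0.776, 0.072, 0.009], 0.96)]
side clipboard [([0.785, 0.035, -0.001], 0.72)]
```

View pics/s7.png

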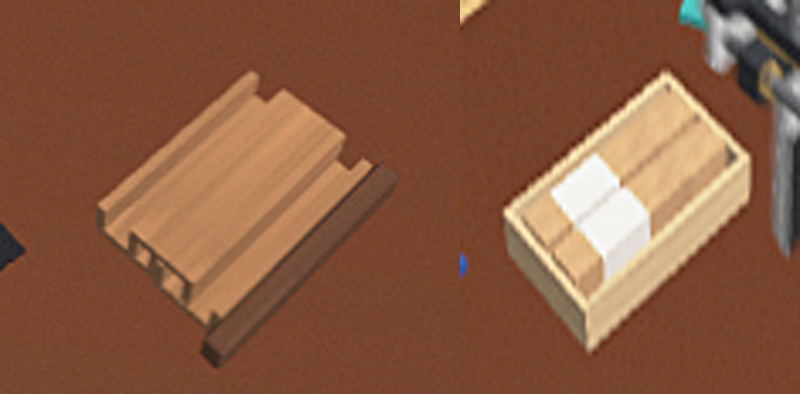

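The left part of the picture shows the stack well seated. C is across A and B at (240,190), ends level, the bar untouched. The right part shows the +y carton sitting about 17 mm off its old place. With time to spare, I'll ease it back gently from above.

Run:
```python
from h import *
plan([.5383,-.1876,.28],.058)
```

```text
9 rows; twz 0.0 [[-0.16, 0.73, 0.33], [-0.16, 0.73, 0.33], [-0.16, 0.73, 0.33], [-0.16, 0.73, 0.33], [-0.16, 0.73, 0.33], [-0.16, 0.73, 0.33], [-0.16, 0.73, 0.33], [-0.16, 0.73, 0.33], [-0.16, 0.73, 0.33]]
```

>>> play_rows --translation '[[-0.16,0.8,0.1],[-0.16,0.8,0.2],[-0.16,0.8,0.3],[-0.16,0.8,0.4],[-0.16,0.8,0.5],[-0.2,0.8,0.5],[-0.2,0.8,0.5],[-0.24,0.97,0.47]]' --twist '[[0,0,0],[0,0,0],[0,0,0],[0,0,0],[0,0,0],[0,0,0],[0,0,0],[0,0,0]]' --gripper '[-1,-1,-1,-1,-1,-1,-1,-1]'

```text
time: 23.1
tool_pos: [0.5363, -0.1904, 0.2791]
ee_rot: [-3.141, -0.0, 0.059]
wrist_force: [0.2, -0.3, -0.3]
width: 0.0051
finger_force: 0.0
```

>>> play_rows --translation '[[0,0,0.3],[0,0,0.3],[0,0,0.25],[0,0,0.12],[0,0,0],[0,0,0]]' --twist '[[0,0,0],[0,0,0],[0,0,0],[0,0,0],[0,0,0],[0,0,0]]' --gripper '[-1,-1,-1,-1,-1,-1]'

```text
time: 23.7
tool_pos: [0.5371, -0.189, 0.2417]
ee_rot: [3.141, -0.001, 0.059]
wrist_force: [0.0, 0.2, 0.8]
width: 0.0007
finger_force: 0.0
```

>>> play_rows --translation '[[0,-0.04,0.08],[0,0,0.06],[0,0,0.04],[0,0,0.03],[0,0,0],[0,0,0]]' --twist '[[0,0,0],[0,0,0],[0,0,0],[0,0,0],[0,0,0],[0,0,0]]' --gripper '[-1,-1,-1,-1,-1,-1]'

```text
time: 24.3
tool_pos: [0.5367, -0.1879, 0.2355]
ee_rot: [3.142, -0.002, 0.058]
wrist_force: [-3.2, 2.8, 10.8]
width: 0.0004
finger_force: 5.2
```

>>> play_rows --translation '[[0,-0.05,0],[0,-0.06,0],[0,-0.06,0],[0,-0.06,0],[0,-0.06,0],[0,-0.06,0],[0,-0.06,0],[0,0,0]]' --twist '[[0,0,0],[0,0,0],[0,0,0],[0,0,0],[0,0,0],[0,0,0],[0,0,0],[0,0,0]]' --gripper '[-1,-1,-1,-1,-1,-1,-1,-1]'

```text
time: 25.1
tool_pos: [0.5361, -0.174, 0.2387]
ee_rot: [3.133, -0.004, 0.057]
wrist_force: [-7.6, -4.8, 19.6]
width: -0.0
finger_force: 8.3
```

Run:
```python
from h import *
print(robot.get_obs()["wrist_force"])
for i in range(2):
 for c in("scene","side"):
  snap(c)
  for n in ["carton_1"]: print(c,n,[(np.round(d["centre"],3).tolist(),round(d["score"],2)) for d in robot.spot_point(n,c)])
```

```text
[-7.57468147 -4.79724829 19.57883123]
scene carton_1 [([0.536, -0.192, 0.01], 0.66), ([0.545, -0.228, 0.005], 0.56)]
side carton_1 [([0.541, -0.187, 0.01], 0.96), ([0.541, -0.23, 0.007], 0.75)]
scene carton_1 [([0.538, -0.189, 0.013], 0.73), ([0.542, -0.23, 0.006], 0.57)]
side carton_1 [([0.539, -0.188, 0.01], 0.74), ([0.538, -0.23, 0.009], 0.66)]
```

>>> play_rows --translation '[[0,0,-0.2],[0,0,-0.4],[0,0,-0.8],[0,0,-0.9],[0,0,-0.9],[0,0,-0.9],[0,0,0],[0,0,0]]' --twist '[[0,0,0],[0,0,0],[0,0,0],[0,0,0],[0,0,0],[0,0,0],[0,0,0],[0,0,0]]' --gripper '[-1,-1,-1,-1,-1,-1,-1,-1]'

```text
time: 26.3
tool_pos: [0.5357, -0.1717, 0.3972]
ee_rot: [3.141, -0.002, 0.058]
wrist_force: [0.1, 0.4, -1.1]
width: 0.0001
finger_force: 0.0
```

Run:
```python
from h import *
for i in range(2):
 for c in("scene","side","wrist"):
  snap(c)
  print(c,[(np.round(d["centre"],3).tolist(),round(d["score"],2)) for d in robot.spot_point("carton_1",c)],[(np.round(d["centre"],3).tolist(),round(d["score"],2)) for d in robot.recognise("carton_1",c)])
# rows of brightness across the crate in the side picture, along v at u=-0.05 (no label), z=.036 plane
a=snap("side"); C=np.array([.5392,-.2031]); th=np.radians(3.4); u=np.array([np.cos(th),np.sin(th)]); v=np.array([-u[1],u[0]])
for du in(-.06,-.045):
  dv=np.arange(-.054,.056,.003); p=proj("side",np.array([[*(C+du*u+x*v),.036] for x in dv]))
  print(du,[(int(round(x*1000)),a[int(round(q[1])),int(round(q[0]))].tolist()) for x,q in zip(dv,p)])
```

```text
scene [([0.535, -0.19, 0.007], 0.8), ([0.376, -0.064, 0.001], 0.73), ([0.543, -0.227, 0.005], 0.6)] [([0.546, -0.223, 0.035], 0.97), ([0.545, -0.181, 0.038], 0.86)]
side [([0.538, -0.188, 0.004], 0.98), ([0.541, -0.229, 0.007], 0.82), ([0.775, 0.074, 0.007], 0.68)] [([0.534, -0.192, 0.037], 0.97), ([0.541, -0.234, 0.037], 0.9), ([0.511, 0.169, 0.021], 0.48)]
wrist [([0.538, -0.192, 0.006], 0.98), ([0.542, -0.226, 0.003], 0.6)] [([0.555, -0.193, 0.036], 0.85)]
scene [([0.539, -0.227, 0.005], 0.91), ([0.537, -0.19, 0.008], 0.58), ([0.571, 0.259, 0.013], 0.15)] [([0.546, -0.182, 0.036], 0.92), ([0.546, -0.226, 0.034], 0.67), ([0.588, 0.183, 0.012], 0.37)]
side [([0.537, -0.189, 0.006], 0.88), ([0.541, -0.231, 0.006], 0.79), ([0.376, -0.065, -0.001], 0.19)] [([0.539, -0.194, 0.038], 0.61)]
wrist [([0.54, -0.191, 0.007], 0.64), ([0.54, -0.23, 0.002], 0.62)] [([0.549, -0.226, 0.036], 0.84), ([0.552, -0.189, 0.036], 0.57)]
-0.06 [(-54, [207, 164, 112]), (-51, [164, 123, 84]), (-48, [164, 119, 83]), (-45, [187, 140, 98]), (-42, [252, 223, 154]), (-39, [254, 234, 172]), (-36, [254, 238, 178])
[... 853 characters left out ...]
35, 175]), (-33, [253, 233, 172]), (-30, [253, 235, 174]), (-27, [254, 238, 176]), (-24, [254, 237, 176]), (-21, [254, 240, 184]), (-18, [254, 240, 183]), (-15, [255, 238, 175]), (-12, [250, 211, 145]), (-9, [199, 151, 103]), (-6, [226, 173, 119]), (-3, [252, 223, 156]), (0, [254, 235, 175]), (3, [253, 236, 176]), (6, [253, 236, 174]), (9, [254, 237, 178]), (12, [254, 240, 183]), (15, [254, 237, 175]), (18, [254, 240, 181]), (21, [254, 240, 184]), (24, [254, 238, 175]), (27, [254, 233, 171]), (30, [204, 168, 121]), (33, [197, 167, 123]), (36, [187, 155, 111]), (39, [237, 206, 150]), (42, [255, 246, 200]), (45, [255, 253, 214]), (48, [255, 240, 178]), (51, [149, 67, 35]), (54, [145, 63, 33])]
```

Tip friction can't move the carton: it slid under the fingers, and both cartons are still upright in the crate. The stack is done and the arm is clear, so I'm handing in.

```bash
python3 -c "
from h import *
print(robot.close_job())"
```

```text
the job is handed in; nothing more can be done
None
```

The three troughs are stacked as asked and I've handed the job in: B slid snug against A, and C is open side down across both with ends about level, but the two cartons shifted in the crate when C came out (about 21 mm and 5 mm, still upright) and my one attempt to move one back failed.

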